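# Free the pawl and wind the label roll back to its home pin

## Robot

A 6-joint arm with a two-finger parallel gripper is mounted at the origin on the work surface. World frame = base frame: x ahead of the robot, y to its left, z up, the work surface at z = 0. Lengths are in m, angles in degrees, forces in N, time in s.
With the tool pointing down it reaches from about 0.35 to 0.875 m from the base axis. Payload 4.2 kg.
Tool frame: the origin (TCP) lies midway between the tips of the shut fingers; the grasp point (between the pads) lies 19 mm behind it; z points along the fingers, y is the direction in which the jaws open and shut (so a half turn about z gives the same grasp; the last joint's range is limited). The gripper opens to 87 mm and grips with 3 to 60 N. Pads are 19 mm wide; open, the fingers measure 117 mm over their backs; the gripper's body (75 mm by 190 mm) begins 51 mm behind the grasp point.
Start: joints at [-56.517, 22.042, 0.453, 0, -68.411, -14.817], TCP at [0.2, -0.592, 0.223] pointing down, gripper open.
Joint ranges: [-179.83, 179.83], [-69.29, 118.12], [-61.27, 80.66], [-181.25, 117.63], [-171.15, -9.14], [-177.46, 177.46]. Speed limits (degrees/s): [159.86, 159.86, 180, 180, 180, 180].

## Interface

Orientations are given as a 3x3 rotation matrix whose columns are the frame's x, y, z axes.
In Python, from station import r gives the robot as it stands.
- The arm moves only by the tool servo_tool, never from a script. Its arguments are lists of equal length, an entry for each row: "slide": the shift along the world's x, y, z in units of 60 mm (1.0 is 60 mm), a list of three; "twist": the turn, a rotation vector about the world's x, y, z in units of 6 degrees (1.0 is 6 degrees), a list of three; "gripper": the closure, from 0 (fully open) to 1 (shut). In form: {"slide": [[x, y, z], ...], "twist": [[wx, wy, wz], ...], "gripper": [gripper, ...]}. A call has 1 to 12 rows; each row shifts and turns the commanded pose from where the row before left it; what a row does not reach is not made up. A row lasts 1/8 s, in which the tool goes at most 62.5 mm and 10.7 degrees, less where a joint would pass 70% of its speed; a pose out of reach is approached as far as the arm can. A call is refused whole if a number of a shift passes 1 or a number of a turn 1, either way. A call with a gripper value outside its range is refused whole. The fingers move at their own pace and stop on an object; the grip force is fixed at half the most. Time passes only in rows, so rows that do not move let the fingers close. It gives the time, the measured TCP pose, the force and the opening at its end, in the units of the state.
- r.sense(): the state, without advancing time (a new reading comes with each control period).
- r.capture(name): name is "side" or "top"; returns a dict with "image" (480x640x3 uint8, blue, green, red), "intrinsics" (3x3 intrinsics, pixels), "R" (3x3) and "t" (3): a world point X has camera coordinates R X + t. Camera axes: x right, y down, z forward; pixel columns grow to the right and rows downward; lengths in m; the calibration is good to about 2 mm. A picture is of the moment at which its call begins. There is no depth.
- r.finish_job(): hands the job in, once; it reports no verdict.
The state is a dict: "time_s": time; "joints": joint angles; "joint_velocities": joint speeds; "effort": joint torques, N m; "tcp_pos": TCP position; "ee_rot": TCP orientation; "wrist_force": force on the tool from outside, world axes, zero at the start; "moment": the same for the moment, N m; "gripper_width": opening from 0.0 (shut) to 1.0 (fully open).
Only numpy, scipy, OpenCV 4.12 (cv2) and the standard library are available. Lean on these libraries where they do the work, as an engineer would, in place of code of your own. Each camera call takes 0.05 s, during which the arm holds its last target.

## Task

Two label-roll stands are on the packing table; use the one with the toothed ring and the pawl. Its knob has been wound one step past home: flip the pawl right over, off the teeth, so that it stays open, and then turn the knob back until its pointer points at the home pin, leaving the pawl open and the knob released so that the roll can be changed. Leave the knob of the plain stand alone.

Things in the scene. Friction and masses are not known exactly. Their poses are not given: they have to be found in the camera images.
- knob (a joint): Turn of the toothed stand's knob, rad, upright axis: 0 with the pointer at the home pin, growing clockwise from above (winding on). Starts at 0.80 to 1.05; friction 0.06 N m, stays where left, stops at -1.2 and 2.6. Eight 10 mm saw teeth on a 124 mm steel flange (its top 62 mm up); pawl down, it cannot go back below about 0.75. Home pin: brass, 10 mm thick, top 80 mm up, 76 mm from the axis.
- knob_grip (a point): Centre of the toothed stand's knob, on its turning axis, 109 mm above the table; turns with it, z up. A black bar along the point's x: 60 mm long, 16 mm thick, 30 mm tall (94 to 124 mm up), on an 18 mm stem. An 8 mm steel pointer rod sticks out of its negative-x end, to 66 mm from the axis.
- pawl_tab (a point): Point on the pawl's upright steel tab (24 wide, 8 thick, top 138 mm up), 124 mm up at the start, 42 mm above the pawl's level hinge, 92 mm from the knob's axis. Turns with the pawl: at first z up, x along the hinge, negative y straight away from the knob. A light push on the tab to negative y tips it outwards; 80 to 100 g, no spring: past about 35 degrees it falls open by itself, to a stop at 92, and stays.
- plain_knob (a joint): Turn (rad) of the knob of the other, plain stand, which looks alike but has a smooth flange and no pawl. 0 at the start; to be left alone.

How it is judged:
By the outcome, as a careful person would: the job done as asked, in the order asked, and still so for the second after the job is handed in, with the robot touching nothing.
It also fails if it takes over 45 s, if anything falls off the work surface, if the arm or the gripper's body presses on something with over 40 N, if the wrist force passes 120 N, or if a joint passes its speed limit or range.

## Working session

There is one attempt and no reset: what is moved stays moved. The work goes in short steps, Python scripts to look and compute and a tool call to move; the robot and the scene stay as the last step left them, time stands still between calls to the robot, and variables do not carry over. Pictures are saved under pics/ and viewed, and the job is handed in when it is done.

Besides the shell and the picture viewer there is one more tool, called after "Emit:" in YAML: its name, and indented under it one key for each argument. servo_tool: Moves the arm, as the interface text tells. Its arguments: {"type":"object","properties":{"slide":{"type":"array","items":{"type":"array","items":{"type":"number"}}},"twist":{"type":"array","items":{"type":"array","items":{"type":"number"}}},"gripper":{"type":"array","items":{"type":"number"}}},"required":["slide","twist","gripper"]}

```bash
mkdir -p pics
python3 - <<'E'
from station import r
import cv2,numpy as np
print(r.sense())
for n in("side","top"):
    c=r.capture(n); cv2.imwrite(f"pics/{n}0.png",c["image"]); np.savez(f"{n}.npz",K=c["intrinsics"],R=c["R"],t=c["t"])
    print(n,c["intrinsics"],c["R"],c["t"], -np.array(c["R"]).T@np.array(c["t"]))
E
```

```text
{'time_s': 0.0, 'joints': array([-5.65147706e+01,  2.20920281e+01,  3.78762781e-01, -2.68962339e-02,
       -6.84119214e+01, -1.48177995e+01]), 'joint_velocities': array([ 0.06589635, -0.03697181, -0.00341177,  0.04133032,  0.04537858,
       -0.02118381]), 'effort': array([-3.86270676e-04, -3.90668428e+01,  1.87407607e+01,  4.22014028e+00,
        1.10339888e-02, -1.78885189e-04]), 'tcp_pos': array([ 0.19987035, -0.5915365 ,  0.22144474]), 'ee_rot': array([[-9.47447742e-01, -3.19909469e-01, -8.41394413e-04],
       [-3.19910546e-01,  9.47445506e-01,  2.06307791e-03],
       [ 1.37177196e-04,  2.22382946e-03, -9.99997518e-01]]), 'wrist_force': array([ 0.56869313,  0.61500847, -0.29384749]), 'moment': array([-0.01639327,  0.03475407, -0.007047  ]), 'gripper_width': 1.0000665575267111}
side [[597.14899203   0.         313.78520148]
 [  0.         597.14899203 237.65109006]
 [  0.           0.           1.        ]] [[-0.9660357  -0.25789942 -0.01621473]
 [-0.17284825  0.69154752 -0.7013455 ]
 [ 0.19208985 -0.6747221  -0.71263705]] [0.4668852  0.18230537 0.95890784] [0.29834247 0.64133291 0.81878273]
top [[436.94576697   0.         322.69033142]
 [  0.         436.94576697 236.95204373]
 [  0.           0.           1.        ]] [[-0.09220356 -0.99573122 -0.00422383]
 [-0.96794011  0.09062387 -0.23426322]
 [ 0.23364598 -0.01751149 -0.97216403]] [0.00722987 0.53862999 0.7040311 ] [ 0.35753416 -0.02928509  0.81064545]
```

View pics/side0.png

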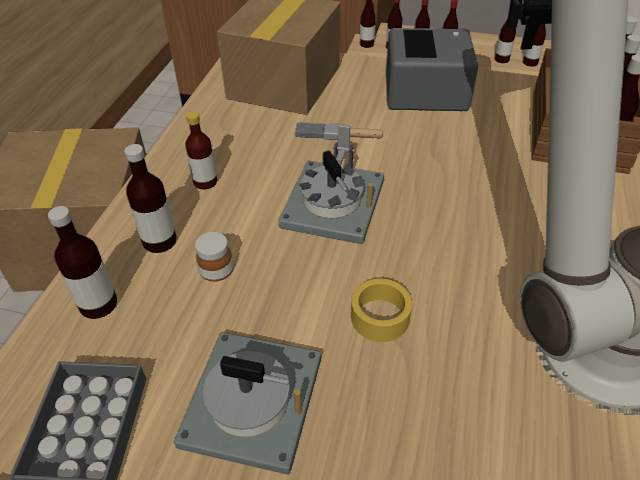

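View pics/top0.png

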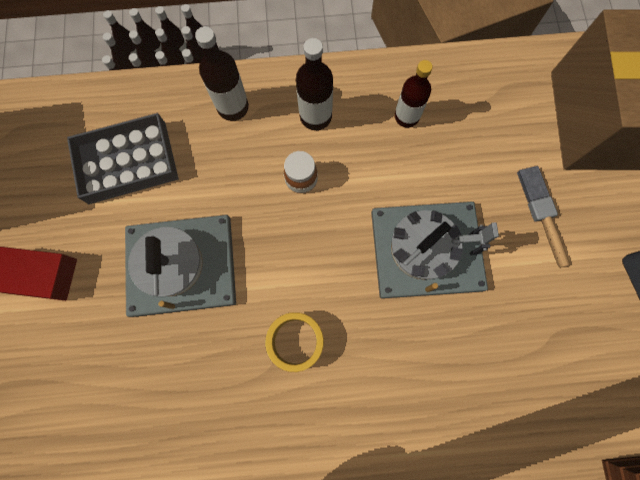

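The side view shows the toothed stand near (333,190) and the plain stand near (247,390). The top view has the toothed stand at (430,248), with its pawl on the right at (480,238). I'll zoom in.

Run:
```python
import cv2
a=cv2.imread("pics/top0.png")[190:310,360:520]; cv2.imwrite("pics/topz.png",cv2.resize(a,None,fx=5,fy=5,interpolation=cv2.INTER_CUBIC))
a=cv2.imread("pics/side0.png")[110:245,270:430]; cv2.imwrite("pics/sidez.png",cv2.resize(a,None,fx=4.4,fy=4.4,interpolation=cv2.INTER_CUBIC))
```

```text
(no output)
```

View pics/topz.png

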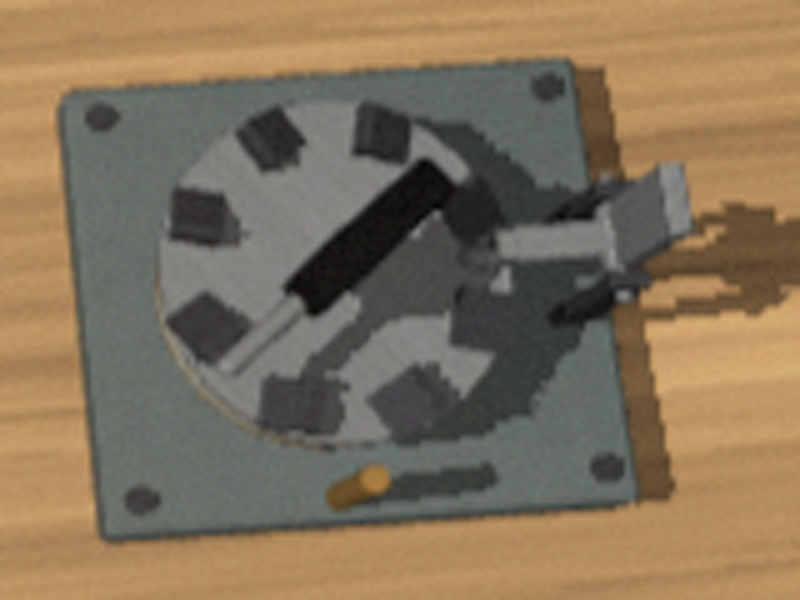

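View pics/sidez.png

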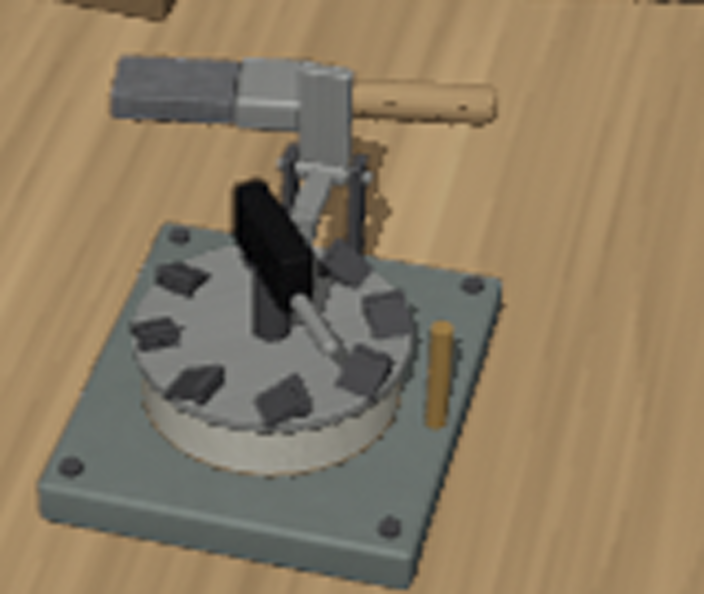

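```bash
cat > h.py <<'E'
import numpy as np
def cam(n):
    d=np.load(f"{n}.npz"); return d["K"],d["R"],d["t"].ravel()
def ray(n,u,v,z):
    K,R,t=cam(n); c=-R.T@t; d=R.T@np.linalg.solve(K,[u,v,1]); return c+d*(z-c[2])/d[2]
def proj(n,X):
    K,R,t=cam(n); p=K@(R@np.asarray(X,float)+t); return p[:2]/p[2]
T=lambda x,y,z: ray("top",360+x/5,190+y/5,z)
S=lambda x,y,z: ray("side",270+x/4.4,110+y/4.4,z)
E
python3 - <<'E'
from h import *
import cv2
np.set_printoptions(precision=4,suppress=True)
print("pin",T(376,478,.08),S(442,325,.08))
print("tab",T(679,200,.138),S(326,70,.138))
# black bar mask
for n,(x0,x1,y0,y1),sc in (("top",(410,455,215,258),5),("side",(318,345,148,182),4.4)):
    im=cv2.imread(f"pics/{n}0.png"); m=np.zeros(im.shape[:2],np.uint8)
    m[y0:y1,x0:x1]=(im[y0:y1,x0:x1].max(2)<38)*255
    n_,l,s,c=cv2.connectedComponentsWithStats(m); i=1+np.argmax(s[1:,4]); print(n,s[i],c[i])
    ys,xs=np.where(l==i); print(cv2.minAreaRect(np.c_[xs,ys].astype(np.float32)),ray(n,*c[i],.112))
for a in [(160,265),(325,100),(495,340),(330,440)]: print(T(*a,.062))
for f,pts in ((S,[(132,325),(412,310),(280,425)]),): print([f(*p,.062) for p in pts])
# pointer
print("ptr tip",T(230,368,.109),S(335,350,.109))
# base corners
print("plate",[T(*p,.02) for p in [(62,97),(570,60),(635,500),(105,538)]])
E
```

```text
pin [ 0.4322 -0.2222  0.08  ] [ 0.43   -0.2228  0.08  ]
tab [ 0.5049 -0.316   0.138 ] [ 0.5034 -0.3142  0.138 ]
top [417 222  38  31 390] [435.9667 236.3256]
((436.8524169921875, 239.62294006347656), (17.92516326904297, 39.947509765625), 50.19443130493164) [ 0.5091 -0.2273  0.112 ]
side [323 151  18  31 319] [331.5799 165.4044]
((331.4117431640625, 165.3529052734375), (30.52674674987793, 13.033892631530762), 59.03623962402344) [ 0.5056 -0.2205  0.112 ]
[ 0.5152 -0.1629  0.062 ]
[ 0.5698 -0.2294  0.062 ]
[ 0.4778 -0.2754  0.062 ]
[ 0.4485 -0.2132  0.062 ]
[array([ 0.5665, -0.211 ,  0.062 ]), array([ 0.4481, -0.2508,  0.062 ]), array([ 0.4873, -0.1631,  0.062 ])]
ptr tip [ 0.4691 -0.1727  0.109 ] [ 0.4644 -0.1629  0.109 ]
plate [array([ 0.5921, -0.142 ,  0.02  ]), array([ 0.5887, -0.3353,  0.02  ]), array([ 0.4218, -0.3298,  0.02  ]), array([ 0.426 , -0.1377,  0.02  ])]
```

Axis ≈ (0.5075, −0.224). The flange rim gives r≈62 mm, the pin is 76.5 mm out and the tab about 91 mm, all of which match the sizes given. The pointer is at 127° and home at 179°, so the knob is about 0.91 rad past home. Next I lift, travel and align the jaws along world x for the pawl push.

Emit:
servo_tool:
  slide:
    - [0,0,0.7]
    - [0,0,0.7]
    - [0.5,0.5,0]
    - [0.5,0.5,0]
    - [0.5,0.5,0]
    - [0.5,0.5,0]
    - [0.5,0.5,0]
    - [0.5,0.5,0]
    - [0.5,0.5,0]
    - [0.5,0.5,0]
    - [0.5,0.5,0]
    - [0.5,0.5,0]
  twist:
    - [0,0,0.99]
    - [0,0,0.99]
    - [0,0,0.99]
    - [0,0,0.99]
    - [0,0,0.99]
    - [0,0,0.99]
    - [0,0,0.99]
    - [0,0,0.99]
    - [0,0,0.99]
    - [0,0,0.99]
    - [0,0,0.99]
    - [0,0,0.99]
  gripper: [1,1,1,1,1,1,1,1,1,1,1,1]

```text
time_s: 1.6
tcp_pos: [0.5007, -0.2908, 0.3061]
ee_rot: [[0.002, -1.0, -0.001], [-1.0, -0.002, 0.0], [-0.0, 0.001, -1.0]]
wrist_force: [0.3, 0.0, -0.4]
gripper_width: 0.002
```

Emit:
servo_tool:
  slide:
    - [0.05,0.13,0]
    - [0,0,-0.6]
    - [0,0,-0.6]
    - [0,0,-0.6]
    - [0,0,-0.4]
    - [0,0,0]
    - [0,0,0]
  twist:
    - [0,0,0]
    - [0,0,0]
    - [0,0,0]
    - [0,0,0]
    - [0,0,0]
    - [0,0,0]
    - [0,0,0]
  gripper: [1,1,1,1,1,1,1]

```text
time_s: 2.48
tcp_pos: [0.5034, -0.2849, 0.1757]
ee_rot: [[-0.001, -1.0, 0.002], [-1.0, 0.001, -0.001], [0.001, -0.002, -1.0]]
wrist_force: [0.1, 1.2, 0.3]
gripper_width: 0.005
```

Run:
```python
from station import r
import cv2
a=r.capture("side")["image"][80:245,250:450]; cv2.imwrite("pics/s1.png",cv2.resize(a,None,fx=3.5,fy=3.5,interpolation=cv2.INTER_CUBIC))
```

```text
(no output)
```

View pics/s1.png

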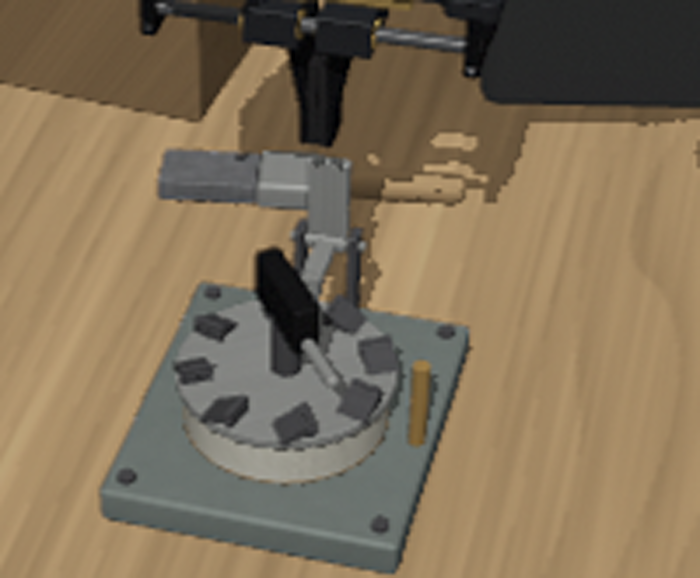

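The tip is above the gap between knob and tab, in line with the tab (tip at about (318,140), tab top at (330,165)). I'll go down the rest of the way, then push gently to −y.

Emit:
servo_tool:
  slide:
    - [0,0,-0.5]
    - [0,0,-0.5]
    - [0,0,0]
    - [0,-0.15,0]
    - [0,-0.15,0]
    - [0,-0.15,0]
    - [0,-0.15,0]
    - [0,-0.15,0]
    - [0,0,0]
  twist:
    - [0,0,0]
    - [0,0,0]
    - [0,0,0]
    - [0,0,0]
    - [0,0,0]
    - [0,0,0]
    - [0,0,0]
    - [0,0,0]
    - [0,0,0]
  gripper: [1,1,1,1,1,1,1,1,1]

```text
time_s: 3.65
tcp_pos: [0.5029, -0.3301, 0.1144]
ee_rot: [[-0.002, -1.0, -0.0], [-1.0, 0.002, -0.0], [0.0, 0.0, -1.0]]
wrist_force: [-0.2, -0.1, 0.3]
gripper_width: 0.007
```

Run:
```python
from station import r
import cv2
a=r.capture("side")["image"][80:245,250:450]; cv2.imwrite("pics/s2.png",cv2.resize(a,None,fx=3.5,fy=3.5,interpolation=cv2.INTER_CUBIC))
```

```text
(no output)
```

View pics/s2.png

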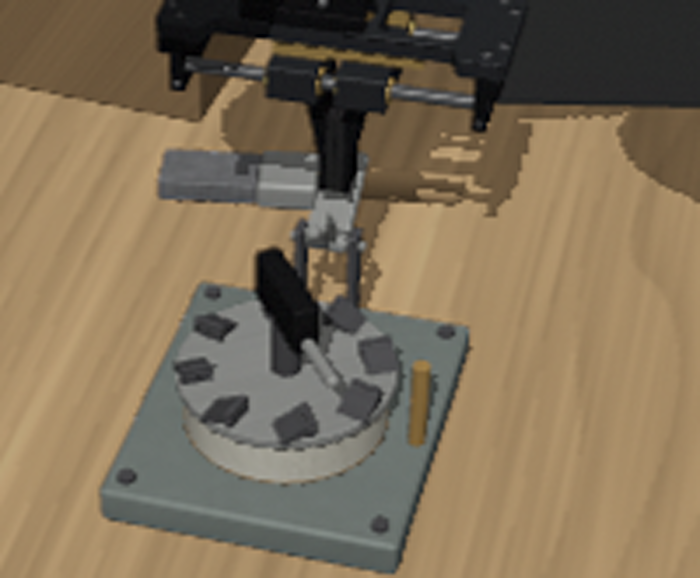

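The pawl is tipping (tab around (333,200)). I'll push a bit further, then lift straight up.

Emit:
servo_tool:
  slide:
    - [0,-0.15,0]
    - [0,-0.15,0]
    - [0,0,0]
    - [0,0,0]
    - [0,0,0]
    - [0,0,0.4]
    - [0,0,0.8]
    - [0,0,0.8]
    - [0,0,0]
  twist:
    - [0,0,0]
    - [0,0,0]
    - [0,0,0]
    - [0,0,0]
    - [0,0,0]
    - [0,0,0]
    - [0,0,0]
    - [0,0,0]
    - [0,0,0]
  gripper: [1,1,1,1,1,1,1,1,1]

```text
time_s: 4.82
tcp_pos: [0.5052, -0.3483, 0.2399]
ee_rot: [[-0.0, -1.0, 0.009], [-1.0, 0.0, -0.005], [0.005, -0.009, -1.0]]
wrist_force: [-0.1, 0.7, 0.1]
gripper_width: 0.002
```

Run:
```python
from station import r
import cv2
a=r.capture("side")["image"][80:245,250:450]; cv2.imwrite("pics/s3.png",cv2.resize(a,None,fx=3.5,fy=3.5,interpolation=cv2.INTER_CUBIC))
```

```text
(no output)
```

View pics/s3.png

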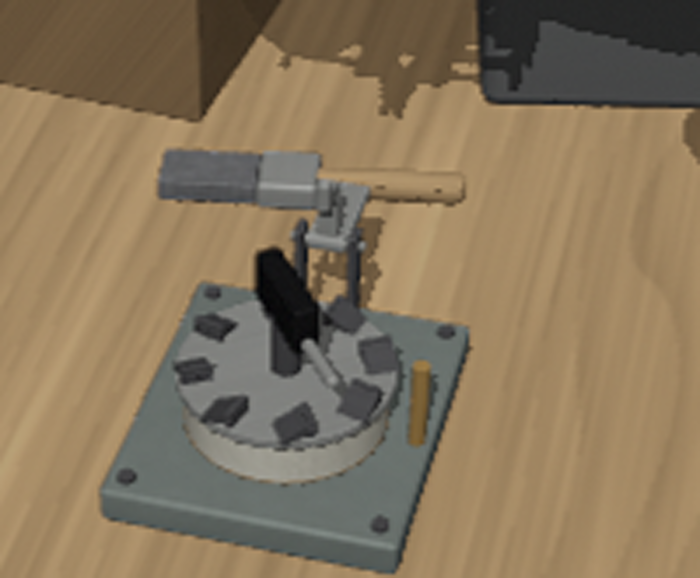

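The pawl is fully open: its arm stands up at about (330,200) and the tab has fallen outwards. The knob hasn't moved. I'll move over the knob and refine its axis and pointer angle from the first pictures.

```bash
python3 - <<'E'
from h import *
np.set_printoptions(precision=4,suppress=True)
# predicted outline of bar & flange for candidates, printed in zoomed px
for ax in [(.5075,-.224)]:
  for a in (127,):
    u=np.array([np.cos(np.radians(a)),np.sin(np.radians(a)),0]); v=np.array([-u[1],u[0],0]); c=np.array([*ax,.124])
    for s,t in ((1,1),(1,-1),(-1,-1),(-1,1)):
        p=c+.03*s*u+.008*t*v; print(s,t,(proj("top",p)-[360,190])*5,(proj("side",p)-[270,110])*4.4)
    p=c+.066*u; p[2]=.109; print("tip",(proj("top",p)-[360,190])*5,(proj("side",p)-[270,110])*4.4)
    th=np.linspace(0,2*np.pi,5)[:-1]
    for q in th: print("rim",(proj("top",[ax[0]+.062*np.cos(q),ax[1]+.062*np.sin(q),.062])-[360,190])*5)
A,B=T(230,368,.111),T(298,302,.111); d=A-B; print(np.degrees(np.arctan2(d[1],d[0])))
A,B=T(430,160,.124),T(290,288,.124); d=B-A; print("top left edge",A,B,np.degrees(np.arctan2(d[1],d[0])))
E
python3 - <<'E'
import cv2
a=cv2.imread("pics/top0.png")[215:270,400:465]; cv2.imwrite("pics/tz2.png",cv2.resize(a,None,fx=10,fy=10,interpolation=cv2.INTER_CUBIC))
E
```

```text
1 1 [332.0537 307.9456] [314.4374 252.004 ]
1 -1 [296.5049 271.9136] [279.3887 261.5174]
-1 -1 [426.3971 150.8636] [224.3315 180.8678]
-1 1 [461.9969 185.9435] [258.3689 171.9676]
tip [226.1788 372.5102] [331.446  335.7066]
rim [310.1509 102.0213]
rim [160.3132 286.711 ]
rim [362.5194 445.7113]
rim [510.8704 254.5696]
128.01412145778755
top left edge [ 0.5288 -0.2438  0.124 ] [ 0.4908 -0.1924  0.124 ] 126.4507089805316
```

View pics/tz2.png

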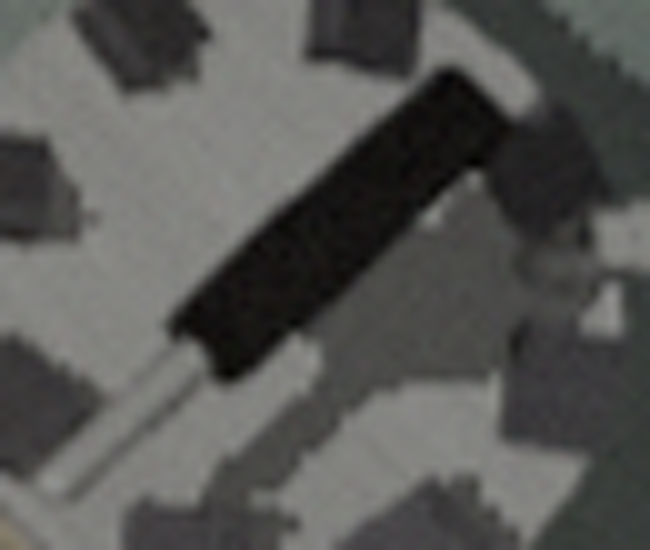

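Overlaying the predicted outlines on both views puts the axis at about (0.506, −0.223) and the bar at about 127°. I'll turn the jaws by +37°, open them and move over the knob.

Emit:
servo_tool:
  slide:
    - [0,0.35,0]
    - [0,0.35,0]
    - [0,0.35,0]
    - [0,0.35,0]
    - [0,0.35,0]
    - [0,0.34,0]
    - [0,0,0]
    - [0,0,0]
  twist:
    - [0,0,0.9]
    - [0,0,0.9]
    - [0,0,0.9]
    - [0,0,0.9]
    - [0,0,0.9]
    - [0,0,0.9]
    - [0,0,0.8]
    - [0,0,0]
  gripper: [0,0,0,0,0,0,0,0]

```text
time_s: 5.88
tcp_pos: [0.5024, -0.2213, 0.2333]
ee_rot: [[0.603, -0.797, -0.002], [-0.797, -0.603, 0.001], [-0.002, 0.002, -1.0]]
wrist_force: [-0.1, -0.1, 0.1]
gripper_width: 0.831
```

Emit:
servo_tool:
  slide:
    - [0.05,-0.03,0]
    - [0,0,-0.5]
    - [0,0,-0.6]
    - [0,0,-0.6]
    - [0,0,-0.4]
    - [0,0,-0.2]
    - [0,0,0]
    - [0,0,0]
  twist:
    - [0,0,0]
    - [0,0,0]
    - [0,0,0]
    - [0,0,0]
    - [0,0,0]
    - [0,0,0]
    - [0,0,0]
    - [0,0,0]
  gripper: [0,0,0,0,0,0,0,0]

```text
time_s: 6.88
tcp_pos: [0.507, -0.224, 0.0976]
ee_rot: [[0.604, -0.797, 0.002], [-0.797, -0.604, -0.001], [0.002, -0.001, -1.0]]
wrist_force: [-0.2, 0.1, -0.2]
gripper_width: 1.001
```

Run:
```python
from station import r
import cv2
a=r.capture("side")["image"][80:245,250:450]; cv2.imwrite("pics/s4.png",cv2.resize(a,None,fx=3.5,fy=3.5,interpolation=cv2.INTER_CUBIC))
s=r.sense(); print(s["joints"],s["tcp_pos"])
```

```text
[-7.06452773e+00  2.22390082e+01 -1.92325212e+01  1.91552953e-02
 -4.83895869e+01  4.41995407e+01] [ 0.50693379 -0.22392287  0.09772167]
```

View pics/s4.png

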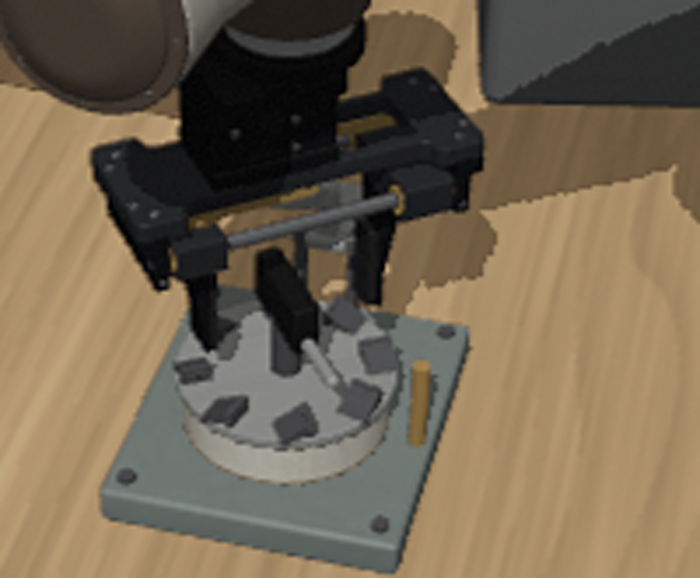

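The bar sits between the open fingers (tips near (208,345) and (368,300)). Closing.

Emit:
servo_tool:
  slide:
    - [0,0,0]
    - [0,0,0]
    - [0,0,0]
    - [0,0,0]
    - [0,0,0]
    - [0,0,0]
    - [0,0,0]
    - [0,0,0]
  twist:
    - [0,0,0]
    - [0,0,0]
    - [0,0,0]
    - [0,0,0]
    - [0,0,0]
    - [0,0,0]
    - [0,0,0]
    - [0,0,0]
  gripper: [0.3,0.5,0.7,0.9,1,1,1,1]

```text
time_s: 7.92
tcp_pos: [0.5063, -0.2236, 0.0966]
ee_rot: [[0.604, -0.797, 0.001], [-0.797, -0.604, 0.0], [0.0, -0.001, -1.0]]
wrist_force: [0.5, 0.3, -0.2]
gripper_width: 0.183
```

The width is 16 mm and the forces are near zero, so the grasp is centred. The pin direction is about 178.6° and the bar is at 127.15°, so I turn +51.4° (8.57 units).

Emit:
servo_tool:
  slide:
    - [0,0,0]
    - [0,0,0]
    - [0,0,0]
    - [0,0,0]
    - [0,0,0]
    - [0,0,0]
    - [0,0,0]
    - [0,0,0]
    - [0,0,0]
    - [0,0,0]
    - [0,0,0]
    - [0,0,0]
  twist:
    - [0,0,0.6]
    - [0,0,0.9]
    - [0,0,0.9]
    - [0,0,0.9]
    - [0,0,0.9]
    - [0,0,0.9]
    - [0,0,0.9]
    - [0,0,0.9]
    - [0,0,0.9]
    - [0,0,0.77]
    - [0,0,0]
    - [0,0,0]
  gripper: [1,1,1,1,1,1,1,1,1,1,1,1]

```text
time_s: 9.43
tcp_pos: [0.5058, -0.2245, 0.0965]
ee_rot: [[1.0, -0.026, -0.001], [-0.026, -1.0, -0.001], [-0.0, 0.001, -1.0]]
wrist_force: [-0.5, -5.4, -0.4]
gripper_width: 0.185
```

Run:
```python
from station import r
import cv2
a=r.capture("side")["image"][80:245,250:450]; cv2.imwrite("pics/s5.png",cv2.resize(a,None,fx=3.5,fy=3.5,interpolation=cv2.INTER_CUBIC))
s=r.sense(); print(s["joints"],s["wrist_force"],s["moment"])
```

```text
[-7.11206310e+00  2.23183798e+01 -1.93345986e+01  7.87195871e-02
 -4.83683655e+01  9.55550017e+01] [-1.50889564 -5.77386063 -1.31593971] [-1.66679357  0.28618507  0.00516056]
```

View pics/s5.png

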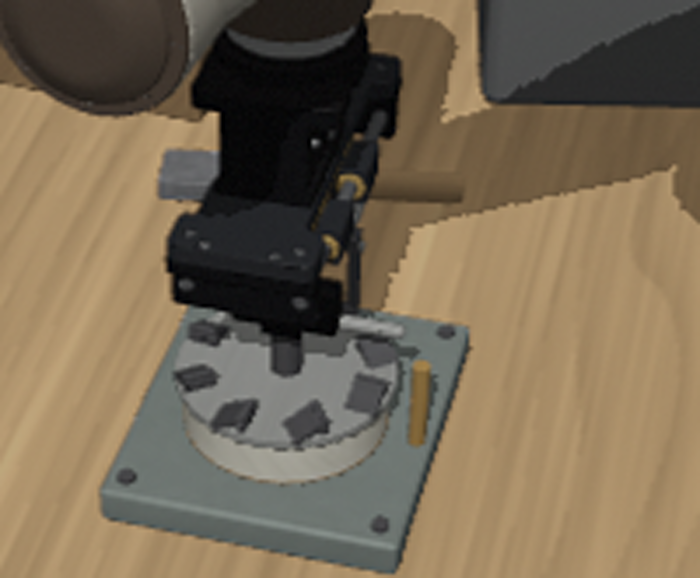

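The pointer now points toward the pin. I'll release, lift and back away to check.

Emit:
servo_tool:
  slide:
    - [0,0,0]
    - [0,0,0]
    - [0,0,0]
    - [0,0,0]
    - [0,0,0]
    - [0,0,0.5]
    - [0,0,0.8]
    - [0,0,0.8]
    - [0,0,0.5]
    - [-0.4,-0.7,0]
    - [-0.4,-0.7,0]
    - [-0.4,-0.7,0]
  twist:
    - [0,0,0]
    - [0,0,0]
    - [0,0,0]
    - [0,0,0]
    - [0,0,0]
    - [0,0,0]
    - [0,0,0]
    - [0,0,0]
    - [0,0,0]
    - [0,0,0]
    - [0,0,0]
    - [0,0,0]
  gripper: [0.7,0.6,0.5,0.5,0.5,0.5,0.5,0.5,0.5,0.5,0.5,0.5]

```text
time_s: 10.98
tcp_pos: [0.4333, -0.3506, 0.2527]
ee_rot: [[1.0, -0.024, 0.0], [-0.024, -1.0, -0.0], [0.0, 0.0, -1.0]]
wrist_force: [0.7, 0.0, 0.6]
gripper_width: 0.503
```

Emit:
servo_tool:
  slide:
    - [-0.4,-0.7,0]
    - [-0.4,-0.7,0]
    - [0,0,0]
  twist:
    - [0,0,0]
    - [0,0,0]
    - [0,0,0]
  gripper: [0.5,0.5,0.5]

```text
time_s: 11.35
tcp_pos: [0.3843, -0.4358, 0.2521]
ee_rot: [[1.0, -0.03, -0.001], [-0.03, -1.0, 0.0], [-0.001, -0.0, -1.0]]
wrist_force: [0.2, 0.1, 0.3]
gripper_width: 0.498
```

Run:
```python
from station import r
import cv2
a=r.capture("side")["image"]; cv2.imwrite("pics/s6f.png",a)
cv2.imwrite("pics/s6.png",cv2.resize(a[110:245,270:430],None,fx=4.4,fy=4.4,interpolation=cv2.INTER_CUBIC))
a=r.capture("top")["image"]; cv2.imwrite("pics/t6f.png",a)
cv2.imwrite("pics/t6.png",cv2.resize(a[190:310,360:520],None,fx=5,fy=5,interpolation=cv2.INTER_CUBIC))
```

```text
(no output)
```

View pics/t6.png

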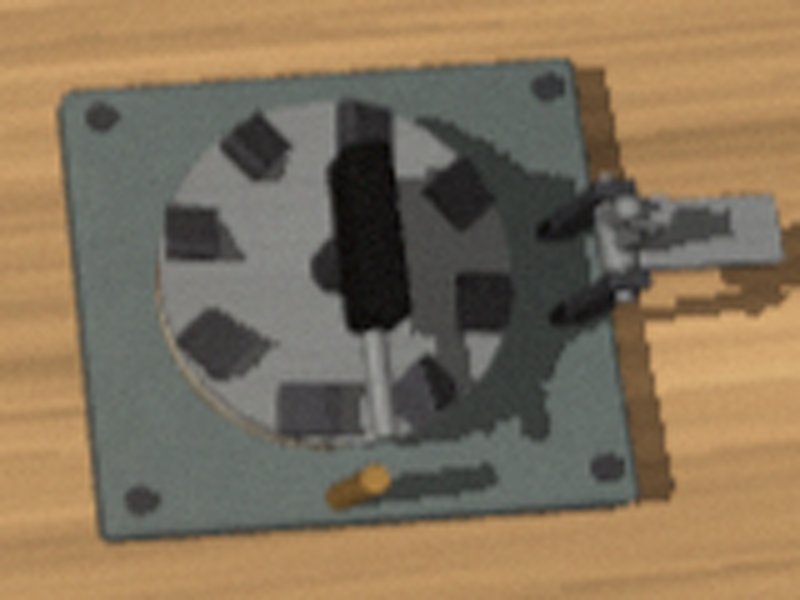

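View pics/s6.png

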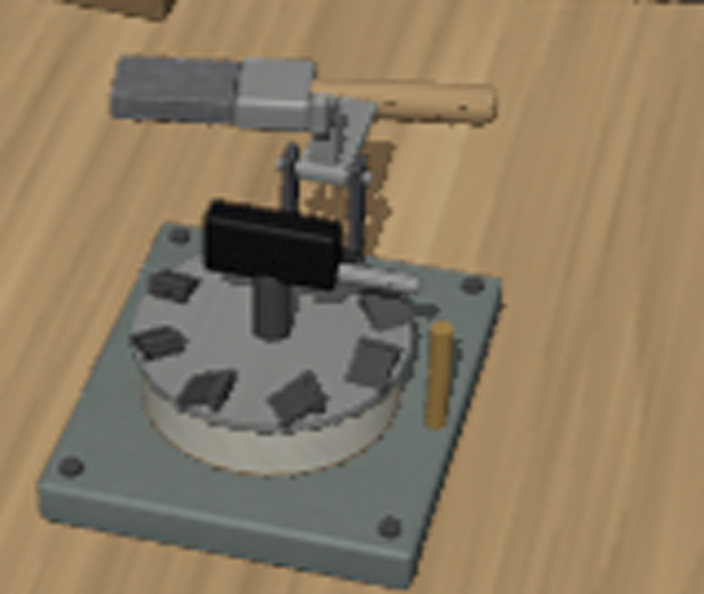

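The top view has the pointer running from (373,330) to (384,437), with the pin at (376,478) and the pawl lying open at right. The side view agrees. Now the numbers.

Run:
```python
from h import *
import cv2
np.set_printoptions(precision=4,suppress=True)
ang=lambda d:np.degrees(np.arctan2(d[1],d[0]))%360
A,B=T(374,332,.111),T(383,434,.111);print("ptr top",A,B,ang(B-A))
A,B=T(392,150,.124),T(410,315,.124);print("bar edge top",ang(B-A))
A,B=S(341,269,.113),S(415,283,.113);print("ptr side",A,B,ang(B-A))
A,B=S(216,202,.124),S(340,222,.124);print("bar edge side",ang(B-A))
ptsT=np.array([T(*p,.062)[:2] for p in [(160,265),(325,100),(260,435),(200,180),(505,270)]])
# least-squares circle with known r: axis
from scipy.optimize import least_squares
c=least_squares(lambda c:np.hypot(*(ptsT-c).T)-.062,[.507,-.224]);print("axis top",c.x,c.fun)
pt=T(376,478,.08)[:2];print("pin dir top",ang(pt-c.x))
ps=np.array([S(*p,.062)[:2] for p in [(132,325),(413,310),(280,428),(180,400),(360,405)]])
c=least_squares(lambda c:np.hypot(*(ps-c).T)-.062,[.507,-.224]);print("axis side",c.x,c.fun)
print("pin dir side",ang(S(442,325,.08)[:2]-c.x))
# image change at plain stand
for a,b,box in (("side0","s6f",(330,470,175,325)),("top0","t6f",(205,320,120,240))):
    d=cv2.absdiff(cv2.imread(f"pics/{a}.png"),cv2.imread(f"pics/{b}.png"))[box[0]:box[1],box[2]:box[3]]; print(d.max(),(d.max(2)>25).sum())
```

```text
ptr top [ 0.4762 -0.2206  0.111 ] [ 0.4429 -0.2184  0.111 ] 176.23118426298828
bar edge top 177.17033975566952
ptr side [ 0.4725 -0.2098  0.113 ] [ 0.4403 -0.2082  0.113 ] 177.0972424932622
bar edge side 179.14630275502154
axis top [ 0.5049 -0.2238] [-0.0002  0.003   0.0008 -0.0037 -0.0027]
pin dir top 178.69572483773126
axis side [ 0.5042 -0.2224] [ 0.0013  0.0013  0.0016 -0.0007 -0.0009]
pin dir side 180.3200969248044
7 0
14 0
```

Nothing changed at the plain stand. The coarse angles differ by 1–2°, so I'll refine them with fitted edges.

Run:
```python
from h import *
import cv2
ang=lambda d:np.degrees(np.arctan2(d[1],d[0]))%360
im=cv2.imread("pics/t6f.png"); g=im.max(2).astype(float)
# right edge of bar, threshold crossing per row
def edge(rows,lo,hi,th,sign):
    P=[]
    for y in rows:
        row=g[y,lo:hi]; 
        for i in (range(len(row)-1) if sign>0 else range(len(row)-2,-1,-1)):
            a,b=row[i],row[i+1]
            if (a-th)*(b-th)<0: P.append((lo+i+(th-a)/(b-a),y)); break
    P=np.array(P); k=np.polyfit(P[:,1],P[:,0],1); res=np.std(P[:,0]-np.polyval(k,P[:,1])); return k,res,len(P)
def rep(name,k,res,n,rows,z):
    A,B=[ray("top",np.polyval(k,y),y,z) for y in (rows[0],rows[-1])]; print(name,n,round(res,2),A.round(4),B.round(4),ang(B-A).round(2))
rows=range(222,253)
k,res,n=edge(rows,434,450,45,1); rep("bar right",k,res,n,rows,.124)
rows=range(222,250)
k,res,n=edge(rows,420,433,45,1); rep("bar left(low/high)",k,res,n,rows,.109)
# pointer centroid
P=[]
for y in range(258,276):
    row=im[y,428:444].max(2-1).astype(float); w=np.clip(row-125,0,None)
    if w.sum()>0: P.append((428+(w*np.arange(len(w))).sum()/w.sum(),y))
P=np.array(P); k=np.polyfit(P[:,1],P[:,0],1); rep("ptr",k,np.std(P[:,0]-np.polyval(k,P[:,1])),len(P),range(258,276),.111)
# plate left/right edges: hue (plate is not brownish): use R-B
d=im[:,:,2].astype(float)-im[:,:,0]; g=d
rows=range(215,292)
k,res,n=edge(rows,366,386,25,1); rep("plate left",k,res,n,rows,.02)
rows=range(288,205,-1)
# brass pin
hsv=cv2.cvtColor(im,cv2.COLOR_BGR2HSV); m=((hsv[...,1]>120)&(d>40)); sub=np.argwhere(m[278:295,422:442]); print(sub.mean(0)+[278,422],len(sub))
```

```text
bar right 30 1.27 [ 0.5299 -0.2319  0.124 ] [ 0.4801 -0.2296  0.124 ] 177.37
bar left(low/high) 25 1.2 [ 0.5356 -0.2157  0.109 ] [ 0.4902 -0.2081  0.109 ] 170.46
ptr 18 0.75 [ 0.4738 -0.2183  0.111 ] [ 0.4459 -0.2176  0.111 ] 178.51
plate left 74 0.08 [ 0.5813 -0.1392  0.02  ] [ 0.4381 -0.1358  0.02  ] 178.63
[287.        431.5862069] 58
```

The plate edge gives 178.6°, the pointer fit 178.5° and the gripper's turn 178.5°, so they agree. Handing in.

Run:
```python
from station import r
print(r.finish_job(), r.sense()["time_s"])
```

```text
the job is handed in; nothing more can be done
the job is handed in; nothing more can be done
```

I flipped the pawl of the toothed stand right over so it stays open. Then I turned the knob back about 51° to the home pin, released it and backed the arm away. The job was handed in about 11.5 s into the 45 s limit.

- **Pawl:** the last pictures from both cameras show it lying open, with its tab fallen outwards.
- **Knob:** the gripper's turn put the pointer at 178.5°, and a pointer fit gave 178.5° too. The home direction is 178.6° from the stand's plate edge and 178.7° from the pin itself in the top view.
- **Disagreeing readings:** readings picked by eye, and a noisy fit to one edge of the bar, put the pointer between 176.2° and 179.1°. The side view put the pin at 180.3°. A fit to the bar's other edge gave 170.5°, but its points were badly scattered, so I ignored it. The pointer could be a degree or two off.
- **Plain stand:** its picture did not change from the start in either view.
- **Forces:** the highest wrist force I saw was about 6 N, while turning the knob.

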